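# Set the jaw gap of a bag crimper with a gauge blade

### The arm

A 6-joint arm with a two-finger parallel gripper is mounted at the origin on the work surface. World frame = base frame: x ahead of the robot, y to its left, z up, the work surface at z = 0. Lengths are in m, angles in rad, forces in N, time in s.
With the tool pointing down it reaches from about 0.275 to 0.75 m from the base axis. Payload 10.2 kg.
Tool frame: the origin (TCP) lies at the very end of the fingers, on their centre line; the grasp point (between the pads) lies 19 mm behind it; z points along the fingers, y is the direction in which the jaws open and shut (so a half turn about z gives the same grasp; the last joint's range is limited). The gripper opens to 88 mm and grips with 3 to 60 N. Pads are 18 mm wide; open, the fingers measure 123 mm over their backs; the gripper's body (75 mm by 187 mm) begins 45 mm behind the grasp point.
Start: joints at [0.891, 0.313, 1.498, -0, 1.331, -0.223], TCP at [0.232, 0.471, 0.214] pointing down, gripper open.
Joint ranges: [-2.94, 2.94], [-0.97, 2.17], [0.19, 2.56], [-1.23, 4.37], [0.02, 3.11], [-2.88, 2.88]. Speed limits (rad/s): [2.39, 2.39, 3.01, 3.14, 3.14, 3.14].

### API

Orientations are given as a unit quaternion [x, y, z, w].
In Python, from cell import bot gives the robot as it stands.
- The arm moves only by the tool jog_arm, never from a script. Its argument "rows" is a list of rows, each a list of 6 numbers: the shift along the world's x, y, z in m, then the turn, a rotation vector about the world's x, y, z in rad. A call has 1 to 5 rows; each row is the pose to reach, as a shift and turn from the pose measured when the call began; what a row does not reach only later rows make up. A row lasts 1/12 s, in which the tool goes at most 41.7 mm and 7.16 degrees, less where a joint would pass 70% of its speed; a pose out of reach is approached as far as the arm can. A call with a gripper value outside its range is refused whole. "gripper" is the opening, from -1 (shut) to 1 (fully open), set as the call begins (left out, the last holds). The fingers move at their own pace and stop on an object; "squeeze" is the grip in N (left out, the last holds). Time passes only in rows, so rows that repeat a pose let the fingers close. It gives the time, the measured TCP pose, the force and the opening at its end, in the units of the state.
- bot.state(): the state, without advancing time (a new reading comes with each control period).
- bot.get_image(name): name is "scene" or "top"; returns the picture (420x560x3 uint8, red, green, blue); there is no depth.
- bot.camera_params(name): a dict with "mtx" (3x3 intrinsics, pixels), "R" (3x3) and "t" (3): a world point X has camera coordinates R X + t. Camera axes: x right, y down, z forward; pixel columns grow to the right and rows downward; lengths in m; the calibration is good to about 2 mm. A picture is of the moment at which its call begins. camera_params takes no time and is no camera call.
- bot.finish_job(): hands the job in, once; it reports no verdict.
The state is a dict: "t": time; "qpos": joint angles; "qd": joint speeds; "tau": joint torques, N m; "position": TCP position; "tcp_rot": TCP orientation; "wrist_force": force on the tool from outside, world axes, zero at the start; "torque": the same for the moment, N m; "finger_gap": finger opening in m.
Only numpy, scipy, OpenCV 4.12 (cv2) and the standard library are available. Lean on these libraries where they do the work, as an engineer would, in place of code of your own. Each camera call takes 0.05 s, during which the arm holds its last target. There are 200 camera calls.

### The job

Set the jaw gap of the green bag crimper: lay the blue-handled gauge on the press's steel bed, slide its blade in under the raised brass jaw from the long front end of the bed until the tip shows behind the jaw, and let go. Then turn the black screw knob clockwise until the blade just drags: gripped lightly between jaw and bed, so that a straight pull of about 3 N on its handle makes it slide, neither loose nor clamped. Leave the gauge lying flat in the gap like that with the tip still showing, and leave the other things on the bench alone.

Things in the scene. Friction and masses are not known exactly. Their poses are not given: they have to be found in the camera images.
- press: Green crimping press, bolted down. Origin on the bench under the jaw axis; x runs along the bed (-x: long front end where the gauge goes in; +x: back), z up. Base plate 12 mm thick, x -180 to +70, y -85 to +115 mm. A neck (x -30 to +30, y +55 to +90) carries an overhanging arm (x -27 to +27, y -32 to +90, z 95 to 125) over the bed.
- bed: Flat bright steel bed of the press, same origin and axes as the press: x -175 to +60, y -35 to +35, top face 30 mm above the bench. Smooth: friction 0.35 (+-20 %) at each face of the blade, so the pull needed to slide the blade is about 0.7 times the load that the jaw puts on it.
- nip (a point): Point on the bed's top face under the middle of the jaw, axes as the press. The brass jaw hangs over it from the arm: x -18 to +18, y -22 to +22, 18 mm high. Its exact height is not measured (worn head): with the screw at 0 its underside is 8.5 to 12.5 mm over the bed, so it meets the 5 mm blade at a screw angle between 1.17 and 2.5 rad.
- screw (a joint): Angle of the adjusting screw, 0 to 4.2 rad, starts at 0 to 0.4. It grows clockwise seen from above, which lowers the jaw by 3 mm per rad; it stays where it is left (friction 0.12 N m), also under load. The jaw is sprung: from first touch on, the load on the blade grows by about 15 N per rad.
- screw_grip (a point): Middle of the black knob bar on the screw axis, straight above the nip, 150 mm above the bench. The bar is 46 mm long, 14 mm wide, 22 mm high (139 to 161 mm above the bench); it lies along this frame's x (which turns with it; along the press's x at screw 0), white dot near its +x end. Under it a round hub of 36 mm diameter.
- gauge: Gauge with blue block handle, 80 g, flat underside. Origin in the middle of the handle's underside; x points along the blade. Handle 50 mm (x, -25 to +25) x 18 mm (y) x 26 mm high; blade of steel 20 mm wide, 5 mm thick, from x +25 to +125, underside level with the handle's.
- gauge_tip (a point): Middle of the blade's tip of the blue gauge, on the underside, 125 mm from the gauge's origin along its x.
- other_gauge: The other gauge: red handle, 9 mm blade, otherwise the same shape; not to be used. Either gauge may lie in either place.
- tin: Green tin, 72 mm diameter, 100 mm high; bystander, origin under its centre.
- tape: Brown tape roll lying flat, 100 mm diameter, 24 mm high; bystander, origin under its centre.
- carton: Small carton 80 x 110 x 60 mm; bystander, origin under its centre.
- driver: Yellow-handled screwdriver lying on the bench; bystander.
- jar: Amber jar, 70 mm diameter, 85 mm high; bystander, origin under its centre.
There are look-alikes about, which are no part of the job. What is shaped like the gauge but purple or turquoise is not meant.

How it is judged:
On the way, in this order (a step that is already met when the one before it is completed fails the run):
1. the blue gauge's blade lies on the bed right under the jaw, its tip at least 2 mm past the jaw's back face (x of gauge_tip in the frame of nip above 0.02 m and y of gauge_tip in the frame of nip between -0.014 and 0.014 m and x of gauge in the frame of nip below -0.04 m and y of gauge in the frame of nip between -0.03 and 0.03 m and z of gauge_tip in the frame of nip below 0.005 m and z of gauge in the frame of nip above -0.003 m and angle between gauge's own z axis and vertical below 0.06 rad), for 0.2 s.
2. with the fingers off the gauge, the jaw presses the blade on the bed (at least 3 N) (contact force between gauge and bed above 3 N and contact force between the fingers and gauge below 0.05 N), for 0.3 s.
At the end, for the whole second after the job is handed in: Gauge at rest, flat on the bed, inserted from the front, its tip at least 20 mm past the nip point (2 mm past the jaw) and within 14 mm of the centre line; load between gauge and bed 3 to 10 N (it drags at roughly 2 to 7 N) (all of step 1 and contact force between gauge and bed between 3 and 10 N and linear speed of gauge below 0.01 m/s); the robot touches nothing.
It fails at once if the jaw clamps the released gauge with more than 20 N (contact force between gauge and bed above 20 N and contact force between the fingers and gauge below 0.05 N).
It fails at once if a bystander (the red-handled gauge, the tin, the tape roll, the carton, the screwdriver, the jar) is moved by more than 30 mm (distance of any of other_gauge, tin, tape, carton, driver, jar from where it was at the start of the episode above 0.03 m).
It also fails if it takes over 72 s, if anything falls off the work surface, if the arm or the gripper's body presses on something with over 40 N, if the wrist force passes 120 N, or if a joint passes its speed limit or range.

## Working session

There is one attempt and no reset: what is moved stays moved. The work goes in short steps, Python scripts to look and compute and a tool call to move; the robot and the scene stay as the last step left them, time stands still between calls to the robot, and variables do not carry over. Pictures are saved under pics/ and viewed, about 8 in all and at most 12, crops included, and the job is handed in when it is done.

Besides the shell and the picture viewer there is one more tool, called as name(argument=value, ...) on one line, values as JSON. jog_arm: Moves the arm, as the interface text tells. Its arguments: {"type":"object","properties":{"rows":{"type":"array"},"gripper":{"type":"number"},"squeeze":{"type":"number"}},"required":["rows"]}

```bash
mkdir -p pics; ls; python3 - <<'E'
from cell import bot
import cv2,numpy as np
for n in("scene","top"):
    im=bot.get_image(n); cv2.imwrite(f"pics/{n}0.png",im[:,:,::-1])
    p=bot.camera_params(n); print(n,np.round(p["mtx"],1).tolist(),np.round(p["R"],3).tolist(),np.round(p["t"],3).tolist(), np.round(-np.array(p["R"]).T@p["t"],3))
print(bot.state())
a=cv2.imread("pics/scene0.png");b=cv2.imread("pics/top0.png")
E
```

```text
pics
scene [[449.7, 0.0, 279.5], [0.0, 449.7, 212.1], [0.0, 0.0, 1.0]] [[-0.077, 0.997, 0.004], [0.609, 0.051, -0.791], [-0.789, -0.059, -0.611]] [0.101, -0.224, 1.648] [1.445 0.007 0.83 ]
top [[384.9, 0.0, 283.2], [0.0, 384.9, 205.4], [0.0, 0.0, 1.0]] [[-0.016, -1.0, 0.024], [-0.988, 0.012, -0.154], [0.154, -0.026, -0.988]] [-0.056, 0.521, 1.202] [ 0.329 -0.032  1.269]
{'t': 0.1, 'qpos': array([ 8.90621819e-01,  3.13428772e-01,  1.49829621e+00,  9.23268593e-06,
        1.33098363e+00, -2.23374906e-01]), 'qd': array([-1.65486584e-03,  5.45576146e-04, -2.67946704e-03, -5.33738076e-05,
       -5.83149704e-04, -1.09346080e-04]), 'tau': array([ 1.15174902e-03, -4.02819407e+01, -2.52646029e+01,  6.94648828e-02,
        3.41922871e-02, -2.89183163e-05]), 'position': array([0.23142196, 0.47099846, 0.21352497]), 'tcp_rot': array([ 2.26420207e-01,  9.74029557e-01, -5.00038475e-04, -2.47625162e-04]), 'wrist_force': array([0.02798935, 0.15504458, 0.46377569]), 'torque': array([ 0.01932759, -0.00987614, -0.01118899]), 'finger_gap': 0.08825497829726323}
```

View pics/scene0.png

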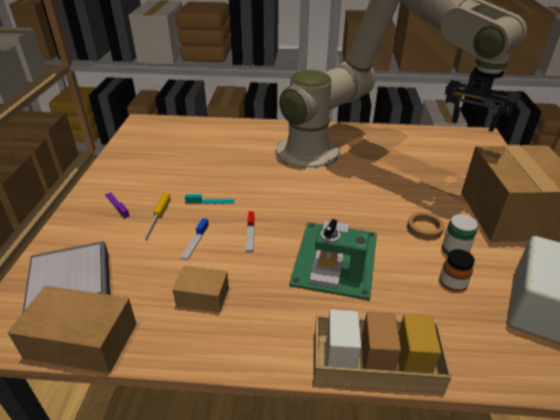

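View pics/top0.png

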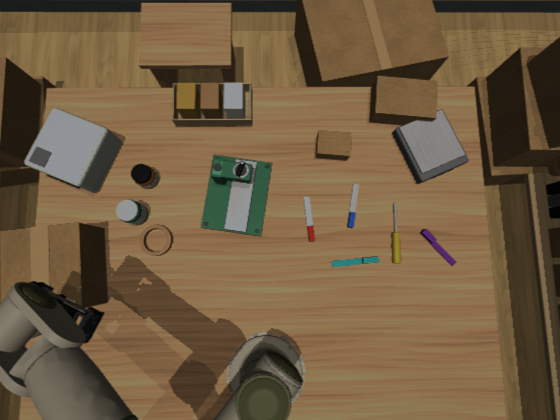

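Top view: the blue-handled gauge is at about (353,206), with its handle at (351,220). The red one is at (310,220), turquoise at (355,262) and purple at (440,247). The first has a blue handle and a steel blade, so it fits. The press is at about (238,195), with the long bed end pointing down toward the robot. Next I measure by mask and confirm in an enlarged crop.

```bash
cat > h.py <<'E'
import cv2,numpy as np
from cell import bot
def ray(n,uv):
    p=bot.camera_params(n);R=np.array(p["R"]);t=np.array(p["t"])
    return -R.T@t, R.T@np.linalg.solve(np.array(p["mtx"]),[uv[0],uv[1],1.])
def plane(n,uv,z):
    o,d=ray(n,uv); return o+d*(z-o[2])/d[2]
def proj(n,X):
    p=bot.camera_params(n); c=np.array(p["R"])@X+p["t"]; q=np.array(p["mtx"])@c; return q[:2]/q[2]
def tri(a,b):
    (o,d),(q,e)=ray("top",a),ray("scene",b)
    s=np.linalg.lstsq(np.c_[d,-e],q-o,rcond=None)[0]
    A,B=o+s[0]*d,q+s[1]*e; return (A+B)/2,np.linalg.norm(A-B)
def blobs(im,lo,hi,box=None,amin=15):
    m=cv2.inRange(cv2.cvtColor(im,cv2.COLOR_BGR2HSV),lo,hi)
    if box: k=np.zeros_like(m);x0,y0,x1,y1=box;k[y0:y1,x0:x1]=255;m&=k
    return [c for c in cv2.findContours(m,cv2.RETR_EXTERNAL,cv2.CHAIN_APPROX_NONE)[0] if cv2.contourArea(c)>amin]
E
python3 - <<'E'
from h import *
T=cv2.imread("pics/top0.png");S=cv2.imread("pics/scene0.png")
for nm,im,n,boxes in(("top",T,"top",[(330,170,380,240)]),("scene",S,"scene",[(170,205,225,270)])):
    for lab,lo,hi in(("handle",(100,120,60),(125,255,255)),("blade",(0,0,120),(180,60,255))):
        for c in blobs(im,lo,hi,boxes[0]):
            r=cv2.minAreaRect(c); print(nm,lab,r,cv2.contourArea(c)); 
            if n=="top": print([plane(n,p,0.026 if lab=="handle" else .005).round(4).tolist() for p in cv2.boxPoints(r)])
# bed in top
hsv=cv2.cvtColor(T,cv2.COLOR_BGR2HSV)
for c in blobs(T,(60,80,30),(95,255,255),(190,140,290,250),100):
    r=cv2.minAreaRect(c);print("green",r,[plane("top",p,.012).round(4).tolist() for p in cv2.boxPoints(r)])
for c in blobs(T,(0,0,110),(180,60,255),(190,140,290,250),40):
    r=cv2.minAreaRect(c);print("steel",r,[plane("top",p,.03).round(4).tolist() for p in cv2.boxPoints(r)])
a=cv2.resize(T[150:245,195:295],None,fx=4,fy=4,interpolation=3)
b=cv2.resize(T[170:245,300:400],None,fx=4,fy=4,interpolation=3)
c=cv2.resize(S[210:300,285:385],None,fx=4,fy=4,interpolation=3)
o=np.zeros((600,800,3),np.uint8)
o[:380,:400]=a;o[:300,400:]=b;o[300:600,400:]=c[:300];cv2.imwrite("pics/crop0.png",o)
E
```

```text
top handle ((351.05999755859375, 219.07998657226562), (5.232590675354004, 14.566399574279785), 8.130102157592773) 60.5
[[0.4527, -0.272, 0.026], [0.5, -0.2808, 0.026], [0.4974, -0.2977, 0.026], [0.4501, -0.2889, 0.026]]
top blade ((353.7699890136719, 197.61000061035156), (6.505383014678955, 28.142852783203125), 8.130102157592773) 142.0
[[0.5043, -0.2819, 0.005], [0.5989, -0.2994, 0.005], [0.5955, -0.321, 0.005], [0.501, -0.3033, 0.005]]
scene handle ((201.30003356933594, 225.4000244140625), (7.155416965484619, 15.652474403381348), 26.56505012512207) 81.0
scene blade ((190.94944763183594, 246.28091430664062), (6.571987628936768, 28.72594451904297), 32.0053825378418) 154.0
green ((256.01922607421875, 197.90383911132812), (21.965007781982422, 73.93578338623047), 11.309932708740234) [[0.439, 0.0845, 0.012], [0.6824, 0.0364, 0.012], [0.6668, -0.0358, 0.012], [0.424, 0.0144, 0.012]]
green ((226.9446563720703, 193.8137664794922), (39.912696838378906, 73.68498229980469), 10.007980346679688) [[0.4582, 0.2052, 0.012], [0.7024, 0.1666, 0.012], [0.6772, 0.0348, 0.012], [0.4338, 0.0773, 0.012]]
steel ((238.31082153320312, 206.13514709472656), (21.700666427612305, 48.16890335083008), 9.462322235107422) [[0.4506, 0.1289, 0.03], [0.6066, 0.1043, 0.03], [0.5939, 0.0342, 0.03], [0.4381, 0.0602, 0.03]]
```

View pics/crop0.png

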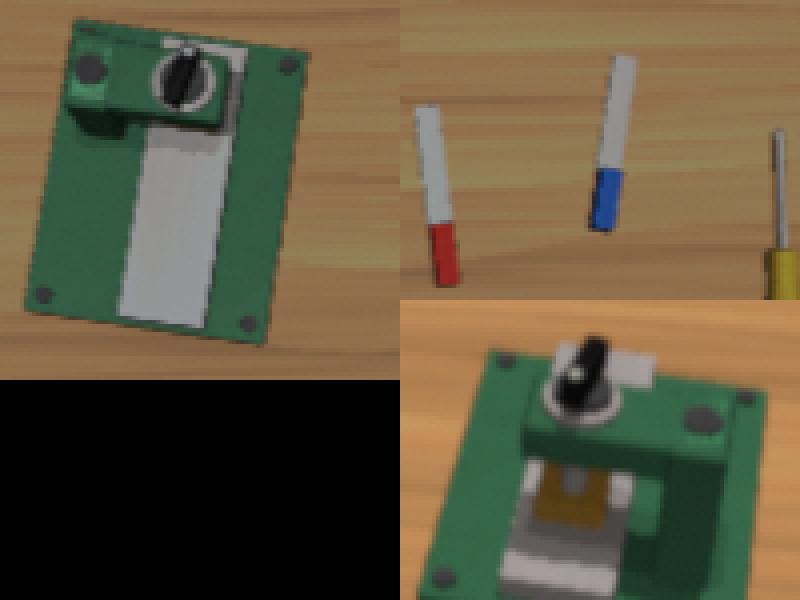

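The crop confirms it: the gauge at top-crop (605,200) has a blue handle and a plain steel blade, and the other one beside it is red. The knob's white dot is on the far (+x) end. Next I fit the press pose from its base corners and bed corners.

```bash
python3 - <<'E'
from h import *
c=lambda x,y:(195+(x+.0)/4-.375,150+y/4-.375)
P=[((75,20),(70,115),12),((308,52),(70,-85),12),((263,344),(-180,-85),12),((25,310),(-180,115),12),((117,316),(-175,35),30),((205,328),(-175,-35),30)]
# scene corners of base
W=np.array([plane("top",c(*p),z/1000)[:2] for p,_,z in P]);L=np.array([l for _,l,_ in P])/1000
# scene view (crop 400,300 offset, x4 from 285,210)
s=lambda x,y:(285+(x-400)/4-.375,210+(y-300)/4-.375)
Q=[((490,350),(-180,-85),12),((767,392),(-180,115),12)]
def fit(W,L):
    wm,lm=W.mean(0),L.mean(0);H=(L-lm).T@(W-wm);a=np.arctan2(H[0,1]-H[1,0],H[0,0]+H[1,1])
    R=np.array([[np.cos(a),-np.sin(a)],[np.sin(a),np.cos(a)]]);t=wm-R@lm;return a,t,(W-(L@R.T+t))*1000
a,t,r=fit(W,L);print("press",a,t,r.round(1).tolist())
# camera check: knob bar in both
T=cv2.imread("pics/top0.png");S=cv2.imread("pics/scene0.png")
print("knob top @161", plane("top",c(184,77),.161), plane("top",c(191,50),.161))
R=np.array([[np.cos(a),-np.sin(a)],[np.sin(a),np.cos(a)]])
for p,l,z in Q:
    w=R@(np.array(l)/1000)+t;print("scene corner: pred px",proj("scene",[*w,.012]).round(1),"seen",s(*p))
print("knob tri",tri(c(184,77),s(583,375)))
# hub ring centre etc. 
# gauge
hb=plane("top",(351.06,219.08),.026);tipb=plane("top",(353.77,197.61),.005)
print("handle",hb,"blade ctr",tipb)
h2=plane("scene",(190.95,246.28),.005);print("blade ctr scene",h2,"handle scene@.02",plane("scene",(201.3,225.4),.02))
E
```

```text
press -0.15475196158119944 [0.61587827 0.06588632] [[-2.3, -1.1], [-1.0, 1.2], [1.2, 2.0], [0.8, -2.0], [0.5, 0.7], [0.7, -0.7]]
knob top @161 [0.61231675 0.0634186  0.161     ] [0.63277987 0.05828211 0.161     ]
scene corner: pred px [306.3 221.1] seen (307.125, 222.125)
scene corner: pred px [376.1 231.5] seen (376.375, 232.625)
knob tri (array([0.61599337, 0.06582418, 0.14672239]), np.float64(0.002351754082604917))
handle [ 0.47497482 -0.28484091  0.026     ] blade ctr [ 0.54966252 -0.30134663  0.005     ]
blade ctr scene [ 0.55186251 -0.30084783  0.005     ] handle scene@.02 [ 0.47896247 -0.28652894  0.02      ]
```

jog_arm(rows=[[0.0,-0.04,0,0,0,0.05],[0.01,-0.08,0,0,0,0.1],[0.02,-0.12,0,0,0,0.15],[0.03,-0.16,0,0,0,0.2],[0.04,-0.2,0,0,0,0.26]], gripper=0.14)

```text
t: 0.52
position: [0.271, 0.2693, 0.2133]
tcp_rot: [0.097, 0.995, -0.001, -0.0]
wrist_force: [0.8, 0.0, -0.4]
finger_gap: 0.0569
```

jog_arm(rows=[[0.01,-0.04,0,0,0,0],[0.02,-0.08,0,0,0,0],[0.03,-0.12,0,0,0,0],[0.04,-0.16,0,0,0,0],[0.05,-0.2,0,0,0,0]])

```text
t: 0.93
position: [0.3208, 0.0674, 0.2133]
tcp_rot: [0.096, 0.995, -0.001, 0.0]
wrist_force: [-0.4, 0.4, -0.6]
finger_gap: 0.0505
```

jog_arm(rows=[[0.01,-0.04,0,0,0,0],[0.02,-0.08,0,0,0,0],[0.03,-0.12,0,0,0,0],[0.04,-0.16,0,0,0,0],[0.05,-0.2,0,0,0,0]])

```text
t: 1.35
position: [0.3705, -0.1349, 0.2133]
tcp_rot: [0.097, 0.995, -0.001, 0.0]
wrist_force: [0.4, 0.4, -0.5]
finger_gap: 0.0503
```

```bash
cat > st.py <<'E'
from cell import bot
import numpy as np
from scipy.spatial.transform import Rotation as Ro
def st():
    s=bot.state();R=Ro.from_quat(s["tcp_rot"]).as_matrix()
    print("t",round(s["t"],2),"pos",s["position"].round(4),"yawY",round(float(np.arctan2(R[1,1],R[0,1])),3),"z",R[:,2].round(3),"F",s["wrist_force"].round(2),"M",s["torque"].round(3),"gap",round(s["finger_gap"],4),"q",s["qpos"].round(2))
    return s
if __name__=="__main__": st()
E
python3 st.py
```

```text
t 1.35 pos [ 0.3705 -0.1349  0.2133] yawY 1.377 z [-0.    -0.001 -1.   ] F [ 0.38  0.44 -0.46] M [ 0.052 -0.042  0.019] gap 0.0503 q [-0.65  0.02  1.85 -0.    1.27 -2.02]
```

jog_arm(rows=[[0.027,-0.038,0,0,0,0],[0.054,-0.076,-0.01,0,0,0],[0.08,-0.114,-0.04,0,0,0],[0.107,-0.151,-0.08,0,0,0],[0.107,-0.151,-0.11,0,0,0]])

```text
t: 1.77
position: [0.4717, -0.2785, 0.1243]
tcp_rot: [0.097, 0.995, -0.002, 0.002]
wrist_force: [-0.2, -0.4, -0.3]
finger_gap: 0.0504
```

```bash
python3 - <<'E'
from h import *
from st import st
st()
S=bot.get_image("scene")[:,:,::-1].copy();T=bot.get_image("top")[:,:,::-1].copy()
o=np.zeros((400,800,3),np.uint8);o[:,:400]=cv2.resize(S[170:270,150:250],None,fx=4,fy=4);o[:,400:]=cv2.resize(T[150:250,300:400],None,fx=4,fy=4)
cv2.imwrite("pics/g1.png",o)
E
```

```text
t 1.77 pos [ 0.4717 -0.2785  0.1243] yawY 1.376 z [ 0.003 -0.004 -1.   ] F [-0.24 -0.43 -0.32] M [ 0.018 -0.001  0.006] gap 0.0504 q [-0.75  0.44  1.55 -0.    1.14 -2.12]
```

View pics/g1.png

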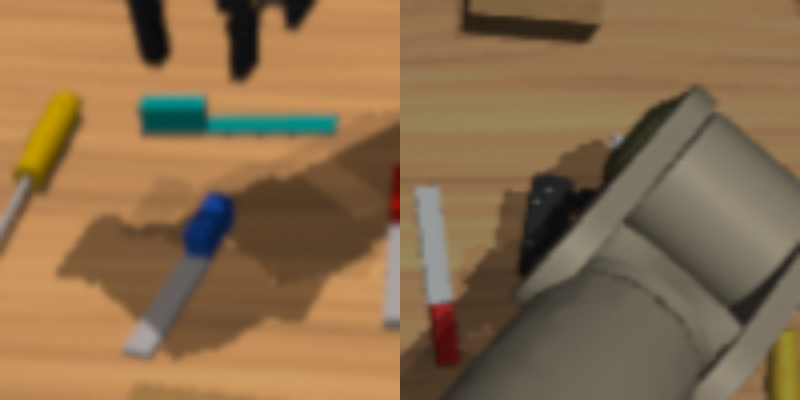

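The scene crop shows the blue handle (205,225) free below the two fingers (150,50 and 240,70). I descend in two steps.

jog_arm(rows=[[0.005,-0.0075,-0.03,0,0,0],[0.005,-0.0075,-0.06,0,0,0],[0.005,-0.0075,-0.075,0,0,0.005],[0.005,-0.0075,-0.08,0,0,0.005],[0.005,-0.0075,-0.08,0,0,0.005]])

```text
t: 2.28
position: [0.4734, -0.2826, 0.038]
tcp_rot: [0.095, 0.995, 0.003, -0.005]
wrist_force: [0.2, 0.1, -0.1]
finger_gap: 0.05
```

```bash
python3 - <<'E'
from h import *
from st import st
st()
S=bot.get_image("scene")[:,:,::-1].copy()
cv2.imwrite("pics/g2.png",cv2.resize(S[180:270,160:240],None,fx=6,fy=6))
E
```

```text
t 2.28 pos [ 0.4734 -0.2826  0.038 ] yawY 1.38 z [-0.009  0.007 -1.   ] F [ 0.2   0.06 -0.06] M [-0.016 -0.013  0.017] gap 0.05 q [-0.75  0.57  1.61 -0.    0.97 -2.13]
```

View pics/g2.png

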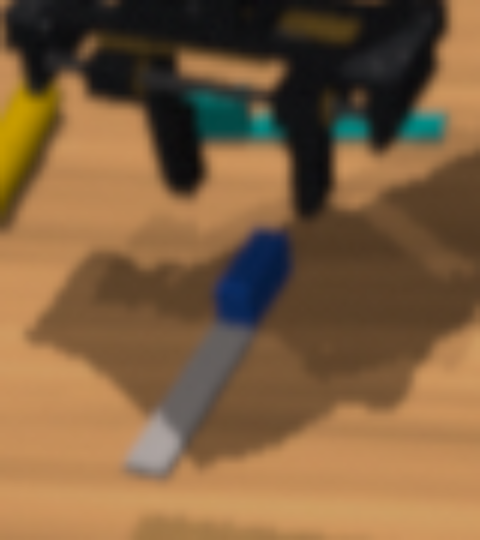

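The fingers straddle the handle line, at (180,185) and (310,210), with the handle at (255,275) below.

jog_arm(rows=[[0.003,-0.003,-0.012,0,0,0],[0.003,-0.003,-0.024,0,0,0],[0.003,-0.003,-0.032,0,0,0],[0.003,-0.003,-0.033,0,0,0],[0.003,-0.003,-0.033,0,0,0]])

```text
t: 2.75
position: [0.4767, -0.2858, 0.0055]
tcp_rot: [0.095, 0.995, 0.003, -0.004]
wrist_force: [-0.4, -0.8, 0.0]
finger_gap: 0.0502
```

```bash
python3 st.py
```

```text
t 2.75 pos [ 0.4767 -0.2858  0.0055] yawY 1.38 z [-0.008  0.006 -1.   ] F [-0.39 -0.84  0.02] M [-0.02  -0.011  0.023] gap 0.0502 q [-0.75  0.63  1.61 -0.    0.91 -2.13]
```

jog_arm(rows=[[0,0,0,-0.006,-0.008,0],[0,0,0,-0.006,-0.008,0],[0,0,0,-0.006,-0.008,0]])

```text
t: 3.0
position: [0.4767, -0.2859, 0.0059]
tcp_rot: [0.095, 0.995, -0.0, 0.0]
wrist_force: [-0.3, 0.0, 0.3]
finger_gap: 0.0503
```

jog_arm(rows=[[0,0,0,0,0,0],[0,0,0,0,0,0],[0,0,0,0,0,0],[0,0,0,0,0,0],[0,0,0,0,0,0]], gripper=-1, squeeze=20)

```text
t: 3.42
position: [0.4767, -0.2859, 0.0059]
tcp_rot: [0.095, 0.995, -0.0, 0.0]
wrist_force: [0.2, -0.5, -0.2]
finger_gap: 0.0192
```

```bash
python3 st.py
```

```text
t 3.42 pos [ 0.4767 -0.2859  0.0059] yawY 1.38 z [ 0. -0. -1.] F [ 0.2  -0.55 -0.15] M [ 0.018 -0.011  0.046] gap 0.0192 q [-0.75  0.63  1.62 -0.    0.9  -2.13]
```

jog_arm(rows=[[0,0,0.03,0,0,0],[0,0,0.065,0,0,0],[0,0.02,0.09,0,0,0.01],[-0.005,0.06,0.09,0,0,0.02],[-0.01,0.1,0.09,0,0,0.036]])

```text
t: 3.83
position: [0.467, -0.1857, 0.0972]
tcp_rot: [0.078, 0.997, -0.001, 0.002]
wrist_force: [0.7, 0.5, -0.9]
finger_gap: 0.0001
```

jog_arm(rows=[[-0.01,0.04,0,0,0,0],[-0.02,0.08,0,0,0,0],[-0.02,0.12,0,0,0,0],[-0.02,0.16,0,0,0,0],[-0.02,0.18,0,0,0,0]])

```text
t: 4.25
position: [0.4462, -0.0024, 0.0974]
tcp_rot: [0.077, 0.997, -0.001, 0.002]
wrist_force: [0.5, 0.0, 0.0]
finger_gap: 0.0007
```

```bash
python3 st.py
```

```text
t 4.25 pos [ 0.4462 -0.0024  0.0974] yawY 1.417 z [ 0.003 -0.002 -1.   ] F [0.52 0.04 0.01] M [ 0.021 -0.066  0.006] gap 0.0007 q [-0.27  0.28  1.88 -0.    0.98 -1.68]
```

The grip missed (the gap closed to 0), so I'll look.

```bash
python3 - <<'E'
from h import *
S=bot.get_image("scene")[:,:,::-1].copy();T=bot.get_image("top")[:,:,::-1].copy()
for n,im,bx in(("scene",S,(140,180,330,290)),("top",T,(230,150,420,270))):
    for c in blobs(im,(100,120,40),(125,255,255),bx):
        r=cv2.minAreaRect(c);print(n,r,plane(n,r[0],.02 if n=="scene" else .026).round(4))
    for c in blobs(im,(0,0,110),(180,60,255),bx,60):
        r=cv2.minAreaRect(c);print(n,"blade?",r,plane(n,r[0],.005).round(4),[plane(n,p,.005).round(3).tolist()[:2] for p in cv2.boxPoints(r)])
o=np.zeros((400,800,3),np.uint8);o[:,:400]=cv2.resize(S[180:280,150:250],None,fx=4,fy=4);o[:,400:]=cv2.resize(T[160:260,300:400],None,fx=4,fy=4)
cv2.imwrite("pics/g3.png",o)
E
```

```text
scene ((201.84613037109375, 225.73074340820312), (7.765803337097168, 15.808956146240234), 33.690067291259766) [ 0.4803 -0.2847  0.02  ]
scene blade? ((319.6922607421875, 277.0384521484375), (20.19995880126953, 7.648528575897217), 11.309932708740234) [0.6393 0.0502 0.005 ] [[0.648, 0.023], [0.621, 0.027], [0.631, 0.077], [0.657, 0.073]]
scene blade? ((191.0898895263672, 246.0561981201172), (6.571987152099609, 29.255943298339844), 32.00538635253906) [ 0.5509 -0.3007  0.005 ] [[0.595, -0.319], [0.491, -0.301], [0.505, -0.282], [0.607, -0.301]]
scene blade? ((249.5, 238.0), (24.0, 7.0), 90.0) [ 0.5046 -0.1462  0.005 ] [[0.453, -0.163], [0.451, -0.143], [0.553, -0.13], [0.554, -0.149]]
top ((351.05999755859375, 219.07998657226562), (5.232590675354004, 14.566399574279785), 8.130102157592773) [ 0.475  -0.2848  0.026 ]
top blade? ((271.5982971191406, 236.40728759765625), (18.138668060302734, 61.38664627075195), 12.994616508483887) [ 0.4236 -0.0249  0.005 ] [[0.334, 0.027], [0.53, -0.02], [0.515, -0.078], [0.32, -0.03]]
top blade? ((259.5588684082031, 215.26473999023438), (35.16766357421875, 
[... 175 characters left out ...]
5), (6.324555397033691, 43.955657958984375), 18.434947967529297) [0.4888 0.0986 0.005 ] [[0.424, 0.131], [0.562, 0.086], [0.555, 0.066], [0.417, 0.111]]
top blade? ((307.7000427246094, 210.60003662109375), (29.39623260498047, 6.449805736541748), 82.87498474121094) [ 0.5076 -0.1457  0.005 ] [[0.556, -0.13], [0.558, -0.152], [0.46, -0.161], [0.458, -0.14]]
top blade? ((353.7699890136719, 197.61000061035156), (6.505383014678955, 28.142852783203125), 8.130102157592773) [ 0.5497 -0.3013  0.005 ] [[0.504, -0.282], [0.599, -0.299], [0.596, -0.321], [0.501, -0.303]]
top blade? ((241.0, 194.0), (24.0, 22.0), 90.0) [0.5662 0.0754 0.005 ] [[0.607, 0.112], [0.607, 0.039], [0.525, 0.039], [0.526, 0.112]]
```

View pics/g3.png

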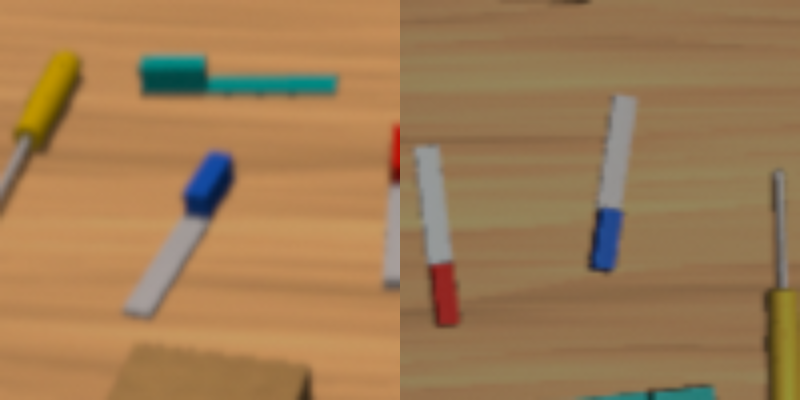

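The gauge is unmoved, with its handle at (605,240) in the top crop. The fingers simply hadn't finished closing before the lift. I go back and wait longer this time.

jog_arm(rows=[[0.005,-0.04,0,0,0,0],[0.01,-0.08,0,0,0,0],[0.015,-0.12,0,0,0,0],[0.02,-0.16,0,0,0,0],[0.025,-0.2,0,0,0,-0.036]], gripper=0.0)

```text
t: 4.77
position: [0.4712, -0.2063, 0.0974]
tcp_rot: [0.094, 0.996, -0.001, 0.002]
wrist_force: [0.7, 0.9, -0.0]
finger_gap: 0.0318
```

jog_arm(rows=[[0.003,-0.04,0,0,0,0],[0.006,-0.083,0,0,0,0],[0.006,-0.083,-0.02,0,0,0],[0.006,-0.083,-0.04,0,0,0],[0.006,-0.083,-0.04,0,0,0]])

```text
t: 5.18
position: [0.4751, -0.2897, 0.0539]
tcp_rot: [0.095, 0.995, 0.001, -0.001]
wrist_force: [0.5, 1.4, -0.7]
finger_gap: 0.044
```

```bash
python3 st.py
```

```text
t 5.18 pos [ 0.4751 -0.2897  0.0539] yawY 1.38 z [-0.001  0.002 -1.   ] F [ 0.51  1.41 -0.66] M [0.058 0.045 0.013] gap 0.044 q [-0.76  0.56  1.59  0.    1.   -2.14]
```

jog_arm(rows=[[0.001,0.004,-0.02,0,0,0],[0.001,0.004,-0.04,0,0,0],[0.001,0.004,-0.049,0,0,0],[0.001,0.004,-0.049,0,0,0],[0.001,0.004,-0.049,0,0,0]])

```text
t: 5.6
position: [0.4763, -0.2861, 0.0058]
tcp_rot: [0.095, 0.995, 0.001, -0.0]
wrist_force: [0.9, 0.3, -0.2]
finger_gap: 0.0443
```

jog_arm(rows=[[0,0,0,0,0,0],[0,0,0,0,0,0],[0,0,0,0,0,0],[0,0,0,0,0,0],[0,0,0,0,0,0]], gripper=-1, squeeze=20)

```text
t: 6.02
position: [0.4764, -0.2862, 0.0062]
tcp_rot: [0.095, 0.995, 0.0, -0.0]
wrist_force: [-0.7, -0.9, 0.4]
finger_gap: 0.0129
```

jog_arm(rows=[[0,0,0,0,0,0],[0,0,0,0,0,0],[0,0,0,0,0,0],[0,0,0,0,0,0]])

```text
t: 6.35
position: [0.4764, -0.2862, 0.0061]
tcp_rot: [0.095, 0.995, 0.0, -0.0]
wrist_force: [0.1, 1.5, -0.2]
finger_gap: 0.0003
```

```bash
python3 st.py
```

```text
t 6.35 pos [ 0.4764 -0.2862  0.0061] yawY 1.38 z [-0.     0.001 -1.   ] F [ 0.09  1.5  -0.19] M [0.011 0.047 0.015] gap 0.0003 q [-0.75  0.63  1.62  0.    0.9  -2.13]
```

It closed on nothing, so something in the position is off. I look again.

```bash
python3 - <<'E'
from h import *
S=bot.get_image("scene")[:,:,::-1].copy();T=bot.get_image("top")[:,:,::-1].copy()
X=bot.state()["position"]
print(proj("scene",X),proj("top",X))
o=np.zeros((500,800,3),np.uint8);o[:,:400]=cv2.resize(S[170:270,160:240],None,fx=5,fy=5);o[:,400:]=cv2.resize(T[160:260,310:390],None,fx=5,fy=5)
cv2.imwrite("pics/g4.png",o)
E
```

```text
[202.10408257 228.59728636] [350.26118898 219.35735194]
```

View pics/g4.png

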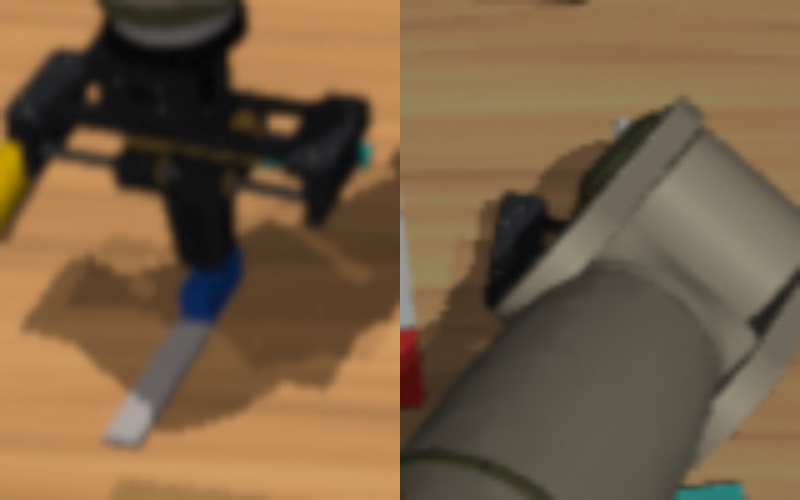

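```bash
python3 - <<'E'
from h import *
for X,seen in(((.4725,-.280,.122),(199,187)),((.4736,-.283,.0375),(200.9,213.6)),((.4764,-.2862,.0061),(200,223))):
    X=np.array(X);print(proj("scene",X).round(1),seen,"if 19mm up",proj("scene",X+[0,0,.019]).round(1),"if 25mm -x",proj("scene",X-[.025,0,0]).round(1), plane("scene",seen,X[2]).round(4))
E
python3 - <<'E'
import cv2,numpy as np
S=cv2.imread("pics/scene0.png")
cv2.imwrite("pics/start.png",S[60:140,430:530])
m=cv2.cvtColor(S,cv2.COLOR_BGR2GRAY)
import sys; sys.path.insert(0,".")
from h import proj
print("start tcp proj",proj("scene",np.array([.2314,.471,.2135])))
for r in range(112,136): print(r,"".join("#" if v<45 else "." for v in m[r,440:530]))
E
```

```text
[200.3 194.9] (199, 187) if 19mm up [199.6 189.1] if 25mm -x [202.3 189.6] [ 0.4359 -0.2918  0.122 ]
[202.3 219.5] (200.9, 213.6) if 19mm up [201.6 214.1] if 25mm -x [204.2 214. ] [ 0.4474 -0.2927  0.0375]
[202.1 228.6] (200, 223) if 19mm up [201.4 223.4] if 25mm -x [203.9 223.1] [ 0.4519 -0.2977  0.0061]
start tcp proj [469.97129325 133.66030718]
112 ..............#####...##############################################################.#####
113 .............######...############################..######################################
114 .............######....###################################################################
115 .............######....###################################################################
116 .............######.....##########################.#######################################
117 ............######......##########################.#######################################
118 ............######.......########################.########################################
119 ............######.......########################################################
[... 829 characters left out ...]
..#################################
129 .................................................####.....################################
130 ..................................................###......##################.#.##########
131 ...........................................................##################.############
132 ............................................................################.#############
133 .............................................................###############.#############
134 .............................................................###############..############
135 ..............................................................############.###############
```

In three views the fingertips show about 19 mm higher than the reported TCP, so the fingers end near the "grasp point". I open and step down while watching the force, to test this.

jog_arm(rows=[[0,0,0,0,0,0],[0,0,0,0,0,0],[0,0,0,0,0,0],[0,0,0,0,0,0],[0,0,0,0,0,0]], gripper=0.0)

```text
t: 6.87
position: [0.4764, -0.2862, 0.0061]
tcp_rot: [0.095, 0.995, 0.0, -0.0]
wrist_force: [-0.8, -0.3, 0.6]
finger_gap: 0.0314
```

jog_arm(rows=[[0,0,-0.001,0,0,0],[0,0,-0.002,0,0,0],[0,0,-0.003,0,0,0],[0,0,-0.004,0,0,0],[0,0,-0.005,0,0,0]])

```text
t: 7.28
position: [0.4764, -0.2862, 0.001]
tcp_rot: [0.095, 0.995, 0.0, -0.0]
wrist_force: [0.1, -0.9, -0.1]
finger_gap: 0.044
```

jog_arm(rows=[[0,0,-0.001,0,0,0],[0,0,-0.002,0,0,0],[0,0,-0.003,0,0,0],[0,0,-0.003,0,0,0]])

```text
t: 7.62
position: [0.4763, -0.2861, -0.0022]
tcp_rot: [0.095, 0.995, 0.001, -0.0]
wrist_force: [0.4, 0.3, 0.1]
finger_gap: 0.0441
```

```bash
python3 st.py
```

```text
t 7.62 pos [ 0.4763 -0.2861 -0.0022] yawY 1.38 z [-0.001  0.001 -1.   ] F [0.4  0.29 0.07] M [ 0.045 -0.034  0.013] gap 0.0441 q [-0.75  0.64  1.62  0.    0.88 -2.13]
```

The reported z is −2 mm with no contact, which confirms the offset of about +19–20 mm. I go on down.

jog_arm(rows=[[0,0,-0.002,0,0,0],[0,0,-0.004,0,0,0],[0,0,-0.006,0,0,0],[0,0,-0.008,0,0,0],[0,0,-0.008,0,0,0]])

```text
t: 8.03
position: [0.4761, -0.2859, -0.0107]
tcp_rot: [0.095, 0.995, 0.001, -0.001]
wrist_force: [-0.5, 0.1, -0.2]
finger_gap: 0.044
```

jog_arm(rows=[[0,0,-0.001,0,0,0],[0,0,-0.002,0,0,0],[0,0,-0.003,0,0,0],[0,0,-0.003,0,0,0]])

```text
t: 8.37
position: [0.476, -0.2859, -0.0139]
tcp_rot: [0.095, 0.995, 0.001, -0.001]
wrist_force: [0.1, 0.3, 0.4]
finger_gap: 0.0443
```

```bash
python3 st.py
```

```text
t 8.37 pos [ 0.476  -0.2859 -0.0139] yawY 1.38 z [-0.002  0.002 -1.   ] F [0.08 0.28 0.38] M [-0.002  0.032 -0.042] gap 0.0443 q [-0.75  0.66  1.63  0.    0.86 -2.13]
```

jog_arm(rows=[[0,0,0,0,0,0],[0,0,0,0,0,0],[0,0,0,0,0,0],[0,0,0,0,0,0],[0,0,0,0,0,0]], gripper=-1, squeeze=20)

```text
t: 8.78
position: [0.4761, -0.2859, -0.0139]
tcp_rot: [0.095, 0.995, 0.001, -0.001]
wrist_force: [-0.1, 0.3, -0.1]
finger_gap: 0.0179
```

jog_arm(rows=[[0,0,0,0,0,0],[0,0,0,0,0,0],[0,0,0,0,0,0]])

```text
t: 9.03
position: [0.4761, -0.2859, -0.0138]
tcp_rot: [0.095, 0.995, 0.001, -0.001]
wrist_force: [-0.0, 0.9, -0.1]
finger_gap: 0.0175
```

```bash
python3 st.py
```

```text
t 9.03 pos [ 0.4761 -0.2859 -0.0138] yawY 1.38 z [-0.001  0.002 -1.   ] F [-0.02  0.93 -0.12] M [ 0.039  0.025 -0.046] gap 0.0175 q [-0.75  0.66  1.63  0.    0.86 -2.13]
```

jog_arm(rows=[[0,0,0.02,0,0,0],[0,0,0.05,0,0,0],[0,0.01,0.08,0,0,0.01],[-0.005,0.04,0.1,0,0,0.02],[-0.01,0.08,0.1,0,0,0.036]])

```text
t: 9.45
position: [0.4675, -0.2078, 0.0899]
tcp_rot: [0.078, 0.997, -0.001, 0.002]
wrist_force: [1.1, 0.7, -0.2]
finger_gap: 0.0181
```

jog_arm(rows=[[-0.01,0.04,0,0,0,0],[-0.02,0.08,0,0,0,0],[-0.02,0.12,0,0,0,0],[-0.02,0.15,0,0,0,0],[-0.02,0.18,0,0,0,0]])

```text
t: 9.87
position: [0.4471, -0.026, 0.09]
tcp_rot: [0.078, 0.997, -0.001, 0.002]
wrist_force: [0.2, -0.5, -0.2]
finger_gap: 0.0181
```

```bash
python3 st.py
```

```text
t 9.87 pos [ 0.4471 -0.026   0.09  ] yawY 1.414 z [ 0.005 -0.003 -1.   ] F [ 0.16 -0.53 -0.23] M [ 0.022 -0.029 -0.021] gap 0.0181 q [-0.32  0.29  1.88 -0.    0.96 -1.73]
```

jog_arm(rows=[[0.0,0.035,0,0,0,0],[0.0,0.07,0,0,0,0],[0.004,0.1,-0.01,0.002,0.003,0],[0.006,0.117,-0.03,0.003,0.005,0.002],[0.006,0.117,-0.05,0.003,0.005,0.002]])

```text
t: 10.28
position: [0.4533, 0.0938, 0.0398]
tcp_rot: [0.076, 0.997, 0.0, 0.001]
wrist_force: [-0.3, -0.3, -1.4]
finger_gap: 0.0176
```

jog_arm(rows=[[0,0,0,0,0,0],[0,0,0,0,0,0]])

```text
t: 10.45
position: [0.4528, 0.0941, 0.0395]
tcp_rot: [0.075, 0.997, 0.0, -0.0]
wrist_force: [0.2, -0.1, -0.7]
finger_gap: 0.0182
```

```bash
python3 - <<'E'
from h import *
from st import st
st()
S=bot.get_image("scene")[:,:,::-1].copy();T=bot.get_image("top")[:,:,::-1].copy()
o=np.zeros((500,800,3),np.uint8);o[:,:400]=cv2.resize(S[205:305,285:365],None,fx=5,fy=5);o[:,400:]=cv2.resize(T[145:245,200:280],None,fx=5,fy=5)
cv2.imwrite("pics/p1.png",o)
E
```

```text
t 10.45 pos [0.4528 0.0941 0.0395] yawY 1.42 z [-0.  0. -1.] F [ 0.25 -0.06 -0.69] M [ 0.008  0.039 -0.023] gap 0.0182 q [-0.05  0.41  1.88  0.    0.85 -1.47]
```

View pics/p1.png

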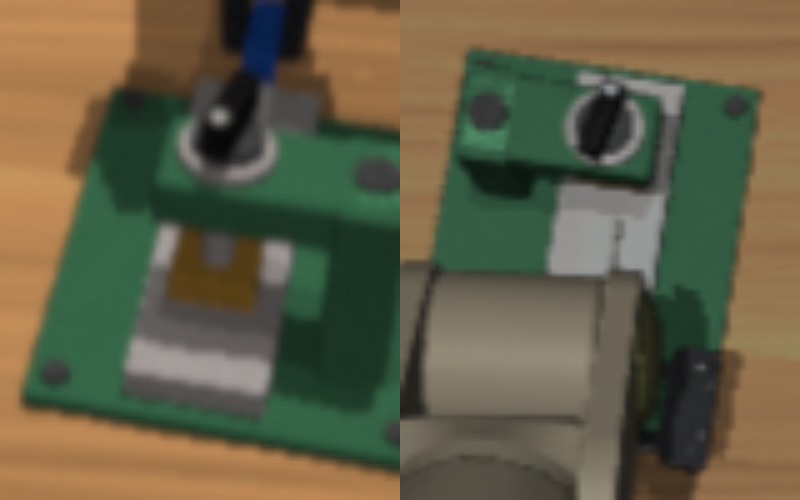

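The top crop shows the blade over the bed, its right edge at (617,240), roughly centred and about 3 mm to the left. The jaw is open in the scene crop. I lower onto the bed.

jog_arm(rows=[[0,-0.003,-0.006,0,0,-0.004],[0,-0.003,-0.012,0,0,-0.004],[0,-0.003,-0.018,0,0,-0.004],[0,-0.003,-0.02,0,0,-0.004],[0,-0.003,-0.02,0,0,-0.004]])

```text
t: 10.97
position: [0.4535, 0.0903, 0.0202]
tcp_rot: [0.078, 0.997, 0.0, 0.001]
wrist_force: [-0.2, 0.6, -0.9]
finger_gap: 0.0177
```

jog_arm(rows=[[0,0,-0.001,0,0,0],[0,0,-0.002,0,0,0],[0,0,-0.002,0,0,0]])

```text
t: 11.22
position: [0.4535, 0.0904, 0.0181]
tcp_rot: [0.078, 0.997, 0.0, 0.001]
wrist_force: [-0.6, -0.3, -0.7]
finger_gap: 0.0181
```

```bash
python3 st.py
```

```text
t 11.22 pos [0.4535 0.0904 0.0181] yawY 1.415 z [ 0.002  0.    -1.   ] F [-0.64 -0.34 -0.74] M [ 0.038  0.023 -0.016] gap 0.0181 q [-0.06  0.45  1.9   0.    0.79 -1.47]
```

jog_arm(rows=[[0,0,-0.001,0,0.002,0],[0,0,-0.0015,0,0.002,0],[0,0,-0.0015,0,0.002,0]])

```text
t: 11.47
position: [0.4535, 0.0904, 0.0166]
tcp_rot: [0.078, 0.997, 0.0, -0.0]
wrist_force: [-0.6, 0.0, -1.2]
finger_gap: 0.0176
```

jog_arm(rows=[[0,0,-0.0005,0,0,0],[0,0,-0.0005,0,0,0]])

```text
t: 11.63
position: [0.4536, 0.0904, 0.0161]
tcp_rot: [0.078, 0.997, 0.0, -0.0]
wrist_force: [-0.5, 0.4, -0.6]
finger_gap: 0.0175
```

```bash
python3 st.py
```

```text
t 11.63 pos [0.4536 0.0904 0.0161] yawY 1.415 z [-0.  0. -1.] F [-0.47  0.37 -0.64] M [ 0.033 -0.001  0.006] gap 0.0175 q [-0.06  0.45  1.9   0.    0.79 -1.47]
```

jog_arm(rows=[[0,0,-0.0005,0,0,0],[0.009,-0.0014,-0.0005,0,0,0],[0.018,-0.0028,-0.0005,0,0,0],[0.025,-0.0039,-0.0005,0,0,0],[0.03,-0.0046,-0.0005,0,0,0]])

```text
t: 12.05
position: [0.4842, 0.0857, 0.0161]
tcp_rot: [0.078, 0.997, 0.0, -0.0]
wrist_force: [-3.7, 0.7, 8.5]
finger_gap: 0.0177
```

```bash
python3 st.py
```

```text
t 12.05 pos [0.4842 0.0857 0.0161] yawY 1.415 z [-0.  0. -1.] F [-3.69  0.7   8.53] M [ 0.036  0.577 -0.036] gap 0.0177 q [-0.06  0.5   1.81  0.    0.83 -1.48]
```

The gauge is in contact with the bed: 8.5 N upward with 3.7 N of drag, which matches sliding friction. I ease up slightly and continue.

jog_arm(rows=[[0.009,-0.0014,0.0003,0,0,0],[0.018,-0.0028,0.0003,0,0,0],[0.027,-0.0042,0.0003,0,0,0],[0.035,-0.0055,0.0003,0,0,0],[0.039,-0.006,0.0003,0,0,0]])

```text
t: 12.47
position: [0.5241, 0.0795, 0.0162]
tcp_rot: [0.078, 0.997, 0.0, 0.0]
wrist_force: [0.1, 0.2, -0.2]
finger_gap: 0.0175
```

jog_arm(rows=[[0,0,0,0,0,0],[0,0,0,0,0,0]])

```text
t: 12.63
position: [0.524, 0.0795, 0.0161]
tcp_rot: [0.078, 0.997, 0.0, 0.0]
wrist_force: [-0.0, 0.3, -0.5]
finger_gap: 0.0177
```

```bash
python3 - <<'E'
from h import *
from st import st
st()
S=bot.get_image("scene")[:,:,::-1].copy();T=bot.get_image("top")[:,:,::-1].copy()
o=np.zeros((500,800,3),np.uint8);o[:,:400]=cv2.resize(S[205:305,285:365],None,fx=5,fy=5);o[:,400:]=cv2.resize(T[145:245,200:280],None,fx=5,fy=5)
cv2.imwrite("pics/p2.png",o)
t=np.array([.6159,.0659]);a=-.155;R=np.array([[np.cos(a),-np.sin(a)],[np.sin(a),np.cos(a)]])
print("tcp in press",R.T@(bot.state()["position"][:2]-t))
for x,y in((.018,0),(.02,0),(.03,0),(.03,.01),(.03,-.01)):
    p=proj("scene",[*(R@[x,y]+t),.035]);print(x,y,((p-[285,205])*5).round())
E
```

```text
t 12.63 pos [0.524  0.0795 0.0161] yawY 1.415 z [ 0.  0. -1.] F [-0.04  0.28 -0.5 ] M [-0.011  0.03  -0.032] gap 0.0177 q [-0.07  0.57  1.69  0.    0.88 -1.49]
tcp in press [-0.09328618 -0.0007343 ]
0.018 0 [203. 311.]
0.02 0 [202. 314.]
0.03 0 [199. 328.]
0.03 0.01 [219. 331.]
0.03 -0.01 [179. 325.]
```

View pics/p2.png

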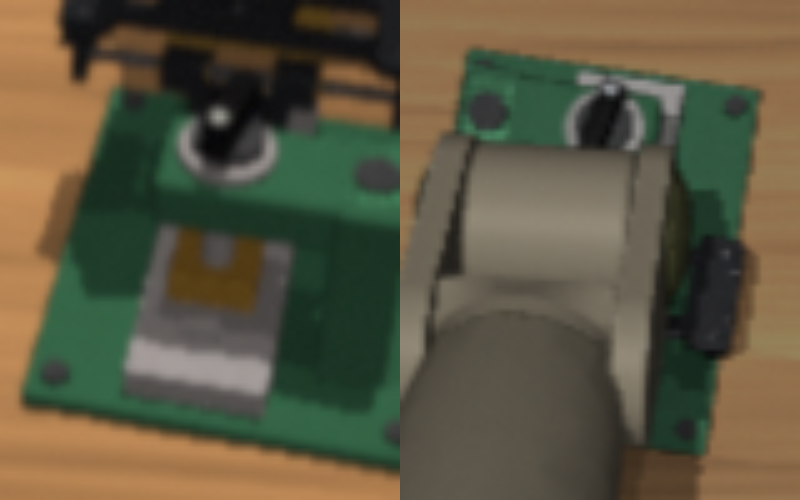

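The scene crop shows a faint tip edge behind the jaw around (205,325), close to the predicted (199,330). I check it with a numeric difference against the picture from before insertion.

```bash
python3 - <<'E'
import cv2,numpy as np
a=cv2.imread("pics/p1.png")[::5,:400:5].astype(int).sum(2);b=cv2.imread("pics/p2.png")[::5,:400:5].astype(int).sum(2)
d=(b-a)//3
for r in range(58,80): print(r,(r*5),d[r,26:56].tolist())
E
```

```text
58 290 [-30, -28, -21, -9, -2, -1, -1, 0, -1, -1, -1, -1, -1, 0, 0, 0, 0, -1, -1, -1, -1, 0, 0, 0, -1, 0, -1, -3, -5, -5]
59 295 [-21, -19, -14, -6, -2, 0, 0, 0, 0, -1, -1, 0, -1, 0, 1, 0, -1, -2, -1, -1, 0, 0, 0, -1, -1, 0, 1, 0, 0, -1]
60 300 [-9, -8, -7, -4, -1, 0, 0, 0, 0, -1, -1, 1, 0, 0, 0, -1, -1, -1, -1, 0, 0, 0, 0, 0, 0, 0, 1, 1, 0, -1]
61 305 [-2, -2, -2, -1, 0, 0, -1, -1, -1, -1, -1, 0, 0, 0, 0, 0, 0, 0, 0, 0, 0, -1, -1, 0, 0, 0, -1, -1, -1, -2]
62 310 [0, -1, 0, 0, -1, -1, 0, -1, 0, 0, 0, 1, 0, 1, 2, 2, 2, 1, -1, -1, -1, -1, -1, 0, -1, 0, -1, -1, 0, -1]
63 315 [0, 0, -1, 0, -1, 0, 0, 0, 0, 0, 2, 5, 5, 6, 6, 7, 7, 6, 2, 0, -1, 0, 0, 0, -1, -1, -1, 0, 0, -1]
64 320 [-1, 0, -1, -1, -1, 0, 0, 0, 0, 1, 4, 7, 8, 9, 11, 14, 14, 12, 5, 0, -1, 0, 0, 0, -1, -1, 0, 0, 0, 0]
65 325 [-1, -1, -1, 0, -1, 0, -1, 0, -1, -1, 1, 2, 2, 3, 8, 12, 12, 10, 4, 0, -1, -1, -1, -1, -1, -1, -1, 0, 0, 0]
66 330 [0, -1, -1, -1, -1, 0, 0, 0, 0, -2, -4, -5, -6, -4, -1, 2, 3, 1, 0, -1, 0, 0, 0, 0, 0, -1, 0, 0, 0, -1]
67 335 [0, 0, -1, -1, -1, -1, 0, 0, 0, -2, -4, -6, -8, -7, -5, -5, -5, -6, -5, -2, 0, 0,
[... 691 characters left out ...]
, 0, 0, -1, -1, -1, -1]
74 370 [-1, 0, 0, 0, -1, -1, 0, 0, 0, 0, -1, -1, 0, 0, 0, 0, 0, -1, -1, -1, 0, 0, -1, -1, -1, -1, -1, 0, 0, 0]
75 375 [-1, 0, 0, -1, 0, 0, -1, 0, 0, -1, -1, -1, -1, 0, 0, -1, 0, 0, 0, -1, 0, 0, -1, -1, -1, 0, -1, 0, 0, -1]
76 380 [-1, 0, -1, -1, 0, 0, -1, 0, 0, -1, -1, -1, 0, 0, 0, 0, 0, 0, -1, -1, -1, 0, 0, -1, 0, 0, -1, -1, -1, -1]
77 385 [-1, 0, -1, -1, -1, -1, -1, -1, -1, -1, 0, -1, -1, -1, 0, -1, 0, 0, 0, 0, -1, 0, -1, 0, 0, -1, -1, -1, -1, 0]
78 390 [0, 0, -1, -1, 0, -1, 0, 0, -1, 0, -1, 0, 0, 0, 1, 0, -1, 0, 0, 0, -1, 0, 0, -1, -1, -1, -1, 0, 0, 0]
79 395 [0, -1, 0, 0, -1, -1, 0, -1, 0, -1, 0, 1, 0, 0, 0, 0, -1, -1, -1, -1, -1, 0, 0, -1, -1, -1, -1, -1, -1, -1]
```

The tip shows clearly: bright top edge at crop (200,330), which means tip x ≈ +31 mm and y ≈ 0. I release and rise, and measure the knob bar's angle from the first top picture.

jog_arm(rows=[[0,0,0,0,0,0],[0,0,0,0,0,0],[0,0,0,0,0,0],[0,0,0,0,0,0],[0,0,0,0,0,0]], gripper=0.0)

```text
t: 13.15
position: [0.5236, 0.0796, 0.0162]
tcp_rot: [0.078, 0.997, 0.0, -0.0]
wrist_force: [-0.0, -0.7, -0.1]
finger_gap: 0.0438
```

jog_arm(rows=[[0,0,0.005,0,0,0],[0,0,0.03,0,0,0],[0,0,0.065,0,0,0],[0,0,0.1,0,0,0],[0,0,0.14,0,0,0]])

```text
t: 13.57
position: [0.5228, 0.0796, 0.1575]
tcp_rot: [0.078, 0.997, 0.0, -0.001]
wrist_force: [1.2, 0.2, 1.4]
finger_gap: 0.0441
```

jog_arm(rows=[[0,0,0.03,0,0,0],[0,0,0.04,0,0,0],[0,0,0.04,0,0,0]])

```text
t: 13.82
position: [0.5238, 0.0796, 0.2001]
tcp_rot: [0.078, 0.997, 0.0, 0.002]
wrist_force: [-0.1, 0.6, -0.4]
finger_gap: 0.0442
```

```bash
python3 - <<'E'
from h import *
from st import st
st()
T=cv2.imread("pics/top0.png")
g=cv2.cvtColor(T,cv2.COLOR_BGR2GRAY)
print(g[160:181,232:252])
m=((g<38).astype(np.uint8)*255);k=np.zeros_like(m);k[158:180,234:250]=255;m&=k
big=cv2.resize(g[155:185,230:255],None,fx=8,fy=8,interpolation=cv2.INTER_CUBIC)
cs=cv2.findContours((big<38).astype(np.uint8),0,1)[0];c=max(cs,key=cv2.contourArea);r=cv2.minAreaRect(c);b=cv2.boxPoints(r)/8+[230-.44,155-.44];print(r,[plane("top",p,.161).round(4).tolist()[:2] for p in b],np.mean([plane("top",p,.161) for p in b],axis=0))
# after release gauge
im=bot.get_image("top")[:,:,::-1].copy()
for c in blobs(im,(100,120,40),(125,255,255),(190,150,290,260)):
    r=cv2.minAreaRect(c);print(r,[plane("top",p,.056).round(4).tolist()[:2] for p in cv2.boxPoints(r)])
E
```

```text
t 13.82 pos [0.5238 0.0796 0.2001] yawY 1.415 z [ 0.003  0.    -1.   ] F [-0.07  0.56 -0.37] M [-0.01   0.008  0.02 ] gap 0.0442 q [-0.07  0.33  1.51  0.    1.3  -1.49]
[[ 70  70  72 105 143 145 143 139 118  89 108 117 110  99  85  79  81  87
   82  82]
 [ 57  57  62  94 138 140 138 129  98  84  93  96 116 139 145 145 145 139
  126 113]
 [ 69  67  65  68  78  78  83  76  97 143 138  94  62 104 140 145 145 144
  146 146]
 [ 73  72  71  73  81  92 102  85  62 111 126  71  30  56  81 101 115 122
  140 142]
 [ 73  71  75  92 117 121  85  46  22  36  44  23  26  56  71  69  70  71
   82  97]
 [ 74  75  92 120 123  89  42  18  17  19  15  13  44 100 124  88  71  71
   71  73]
 [ 75  84 111 120  80  53  26  19  19  24  17  13  48 101 134 116  78  72
   69  60]
 [ 76  97 120 100  61  44  22  19  21  23  16  24  47  67 104 127  92  74
   69  55]
 [ 84 111 122  77  52  37  21  22  23  21  11  32  54  58  95 132 107  75
   68  50]
 [ 89 120 124  72  46  24  20  22  24  18  19  40  56  57  95 140 125  78
   67  51]
 [ 91 123 124  65  34  21  22  25  19  11  32  55  58  56  96 141 127  78
   67  
[... 362 characters left out ...]
 43  27   9   8  39  65  70 101 140 140 118  74  73  71
   53  58]
 [ 76  76  77  84  97  80  41  33  96 145 146 141 132  99  73  73  76  69
   52  61]
 [ 66  71  73  72  75  88  88  71 109 141 134 110  89  69  72  75  74  66
   49  61]
 [ 39  45  55  57  56  58  57  53  59  68  72  77  75  74  75  76  75  61
   43  62]
 [ 28  30  30  28  28  28  33  41  48  52  58  62  63  65  68  70  69  57
   46  70]
 [ 43  53  49  37  26  25  23  24  25  26  27  27  31  35  41  50  53  43
   41  71]]
((80.89691162109375, 113.7680435180664), (49.61090850830078, 116.95539093017578), 21.037511825561523) [[0.5955, 0.0824], [0.6368, 0.0671], [0.6298, 0.05], [0.5887, 0.0654]] [0.61269071 0.06620221 0.161     ]
```

jog_arm(rows=[[0.03,-0.0045,0,0,0.001,-0.1],[0.06,-0.009,0,0,0.003,-0.2],[0.0917,-0.0136,0,0,0.003,-0.2],[0.0917,-0.0136,0,0,0.003,-0.2],[0.0917,-0.0136,0,0,0.003,-0.2]])

```text
t: 14.28
position: [0.6144, 0.0658, 0.1942]
tcp_rot: [0.177, 0.984, -0.0, -0.004]
wrist_force: [0.0, 0.2, -0.3]
finger_gap: 0.0438
```

```bash
cat > jaw.py <<'E'
from h import *
a=-.155;t=np.array([.6159,.0659]);Rp=np.array([[np.cos(a),-np.sin(a)],[np.sin(a),np.cos(a)]])
def jaw(save=None,k=3):
    S=np.mean([bot.get_image("scene")[:,:,::-1].astype(float) for _ in range(k)],0)
    if save: cv2.imwrite(save,S.round().astype(np.uint8))
    # brass: (R+G)/2-B ; columns across the jaw, vertical profile, subpixel 50% crossing of lower edge
    w=S[:,:,2]-S[:,:,0]; out=[]
    for y in np.arange(-.016,.0161,.004):
        u,v=proj("scene",[*(Rp@[.018,y]+t),.042])   # approx underside back edge
        u2=np.arange(v-7,v+9,.25)
        pr=cv2.remap(w.astype(np.float32),np.full((1,len(u2)),u,np.float32),u2[None].astype(np.float32),cv2.INTER_LINEAR)[0]
        hi=pr[:16].mean();lo=pr.min();h=(hi+lo)/2
        i=np.where((pr[:-1]>=h)&(pr[1:]<h))[0]
        if len(i): i=i[0];e=u2[i]+.25*(pr[i]-h)/(pr[i]-pr[i+1]);out.append(e-v)
    return np.round(out,2),round(float(np.mean(out)),3)
if __name__=="__main__":
    import sys
    from st import st
    st();print(jaw(sys.argv[1] if len(sys.argv)>1 else None))
E
python3 jaw.py pics/j0.png
```

```text
t 14.28 pos [0.6144 0.0658 0.1942] yawY 1.214 z [-0.009  0.001 -1.   ] F [ 0.03  0.24 -0.26] M [ 0.034 -0.02   0.03 ] gap 0.0438 q [-0.08  0.54  1.22  0.    1.4  -1.3 ]
(array([0.44, 0.37, 0.38, 0.25, 0.37, 0.49, 0.41, 0.25, 0.36]), 0.369)
```

The jaw underside edge is about 10.8 mm over the bed, so I expect touch near 2.0 rad (±0.35). I go down onto the knob.

jog_arm(rows=[[0.001,0,-0.02,0,-0.006,0],[0.001,0,-0.04,0,-0.009,0],[0.001,0,-0.06,0,-0.009,0],[0.001,0,-0.069,0,-0.009,0],[0.001,0,-0.069,0,-0.009,0]])

```text
t: 14.85
position: [0.6131, 0.0666, 0.1261]
tcp_rot: [0.177, 0.984, 0.001, -0.0]
wrist_force: [-1.4, 0.1, 0.5]
finger_gap: 0.0441
```

```bash
python3 - <<'E'
from h import *
from st import st
st()
S=bot.get_image("scene")[:,:,::-1].copy()
cv2.imwrite("pics/k1.png",cv2.resize(S[190:300,270:390],None,fx=5,fy=5))
E
```

```text
t 14.85 pos [0.6131 0.0666 0.1261] yawY 1.215 z [-0.     0.001 -1.   ] F [-1.36  0.11  0.46] M [0.007 0.049 0.024] gap 0.0441 q [-0.08  0.59  1.32  0.    1.23 -1.3 ]
```

View pics/k1.png

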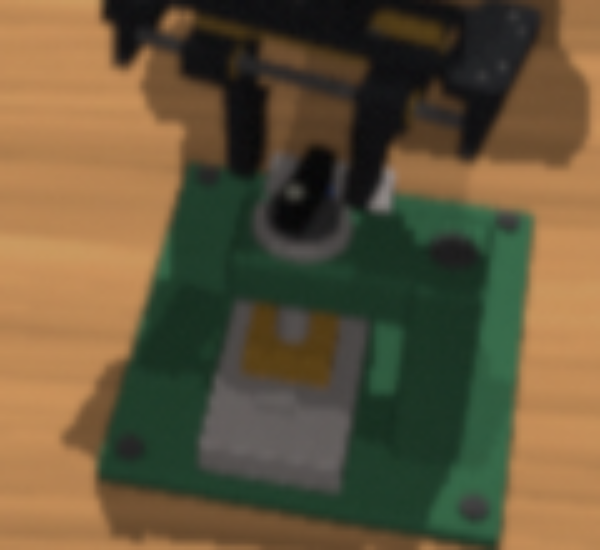

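The fingers straddle the knob bar, at (245,165) and (365,200), with the bar at about (305,183). The blade tip is visible at (280,400). I lower slightly and grip.

jog_arm(rows=[[0.002,0,-0.002,0,0,0],[0.002,0,-0.004,0,0,0],[0.002,0,-0.004,0,0,0]])

```text
t: 15.15
position: [0.6162, 0.0665, 0.1243]
tcp_rot: [0.177, 0.984, 0.001, 0.002]
wrist_force: [-0.1, 0.6, -0.9]
finger_gap: 0.0441
```

jog_arm(rows=[[0,0,0,0,0,0],[0,0,0,0,0,0],[0,0,0,0,0,0],[0,0,0,0,0,0],[0,0,0,0,0,0]], gripper=-1, squeeze=25)

```text
t: 15.57
position: [0.6168, 0.0679, 0.1245]
tcp_rot: [0.177, 0.984, 0.002, 0.002]
wrist_force: [3.9, 5.2, -3.3]
finger_gap: 0.014
```

jog_arm(rows=[[0,0,0,0,0,0],[0,0,0,0,0,0],[0,0,0,0,0,0]])

```text
t: 15.82
position: [0.6169, 0.068, 0.1245]
tcp_rot: [0.177, 0.984, 0.002, 0.002]
wrist_force: [1.2, 1.1, -0.7]
finger_gap: 0.0135
```

```bash
python3 jaw.py pics/j1.png
```

```text
t 15.82 pos [0.6169 0.068  0.1245] yawY 1.215 z [ 0.006  0.004 -1.   ] F [ 1.2   1.09 -0.69] M [ 0.04  -0.126 -0.047] gap 0.0135 q [-0.08  0.59  1.31  0.    1.23 -1.3 ]
(array([0.41, 0.4 , 0.37, 0.25, 0.39, 0.51, 0.4 , 0.23, 0.37]), 0.371)
```

jog_arm(rows=[[0,0,0,0,0,-0.12],[0,0,0,0,0,-0.24],[0,0,0,0,0,-0.36],[0,0,0,0,0,-0.48],[0,0,0,0,0,-0.6]])

```text
t: 16.38
position: [0.6169, 0.0679, 0.1245]
tcp_rot: [0.462, 0.887, 0.002, 0.003]
wrist_force: [2.0, 1.0, -0.8]
finger_gap: 0.0138
```

```bash
python3 jaw.py
```

```text
t 16.38 pos [0.6169 0.0679 0.1245] yawY 0.609 z [ 0.007  0.    -1.   ] F [ 1.97  1.02 -0.84] M [ 0.045 -0.036  0.208] gap 0.0138 q [-0.08  0.59  1.31  0.    1.23 -0.69]
(array([1.08, 0.73, 0.83, 0.95, 1.01, 0.92, 1.06, 1.01, 0.89]), 0.942)
```

jog_arm(rows=[[0,0,0,0,0,-0.12],[0,0,0,0,0,-0.24],[0,0,0,0,0,-0.36],[0,0,0,0,0,-0.48],[0,0,0,0,0,-0.6]])

```text
t: 16.95
position: [0.6169, 0.0679, 0.1245]
tcp_rot: [0.701, 0.713, 0.001, 0.003]
wrist_force: [2.0, 0.1, -1.5]
finger_gap: 0.0137
```

```bash
python3 jaw.py pics/j2.png
```

```text
t 16.95 pos [0.6169 0.0679 0.1245] yawY 0.017 z [ 0.006 -0.004 -1.   ] F [ 2.    0.14 -1.51] M [ 0.079 -0.048  0.141] gap 0.0137 q [-0.08  0.59  1.31 -0.    1.23 -0.09]
(array([1.56, 1.45, 1.48, 1.38, 1.62, 1.79, 1.64, 1.4 , 1.44]), 1.53)
```

The jaw drops 0.97 px/rad, linearly, so it is not touching yet at about 1.4 rad. I continue in smaller steps and watch for the plateau.

jog_arm(rows=[[0,0,0,0,0,-0.1],[0,0,0,0,0,-0.2],[0,0,0,0,0,-0.3],[0,0,0,0,0,-0.3]])

```text
t: 17.43
position: [0.6169, 0.0678, 0.1245]
tcp_rot: [0.797, 0.604, 0.0, 0.003]
wrist_force: [0.9, 0.4, -1.0]
finger_gap: 0.0136
```

```bash
python3 jaw.py
```

```text
t 17.43 pos [0.6169 0.0678 0.1245] yawY -0.275 z [ 0.005 -0.005 -1.   ] F [ 0.89  0.37 -0.97] M [ 0.042  0.02  -0.159] gap 0.0136 q [-0.08  0.6   1.31 -0.01  1.23  0.2 ]
(array([1.78, 1.56, 1.52, 1.61, 1.79, 1.84, 1.76, 1.65, 1.56]), 1.675)
```

jog_arm(rows=[[0,0,0,0,0,-0.1],[0,0,0,0,0,-0.2],[0,0,0,0,0,-0.2]])

```text
t: 17.83
position: [0.6169, 0.0678, 0.1245]
tcp_rot: [0.853, 0.523, -0.0, 0.003]
wrist_force: [1.6, 0.1, -0.8]
finger_gap: 0.0133
```

```bash
python3 jaw.py pics/j3.png
```

```text
t 17.83 pos [0.6169 0.0678 0.1245] yawY -0.471 z [ 0.004 -0.006 -1.   ] F [ 1.64  0.14 -0.81] M [ 0.041  0.054 -0.083] gap 0.0133 q [-0.08  0.6   1.31 -0.01  1.23  0.4 ]
(array([2.  , 1.68, 1.7 , 1.8 , 1.98, 2.  , 2.04, 1.82, 1.72]), 1.859)
```

jog_arm(rows=[[0,0,0,0,0,-0.1],[0,0,0,0,0,-0.2],[0,0,0,0,0,-0.2]])

```text
t: 18.23
position: [0.6169, 0.0678, 0.1245]
tcp_rot: [0.9, 0.437, -0.0, 0.003]
wrist_force: [1.4, 0.6, 0.3]
finger_gap: 0.0138
```

```bash
python3 - <<'E'
from jaw import *
print([ (proj("scene",[*(Rp@[.018,0]+t),z])[1]-proj("scene",[*(Rp@[.018,0]+t),.042])[1]).round(3) for z in(.041,.038,.035)])
from st import st
st();print(jaw("pics/j4.png",5))
# re-evaluate stored frames with a different estimator: total brass rows (sum of normalised profile)
for f,th in(("j0",.2),("j1",.2),("j2",1.4),("j3",1.887),("j4",2.09)):
    S=cv2.imread(f"pics/{f}.png").astype(float);w=S[:,:,2]-S[:,:,0];o=[]
    for y in np.arange(-.018,.0181,.002):
        u,v=proj("scene",[*(Rp@[.018,y]+t),.042])
        rr=np.arange(v-3,v+7,.1)
        pr=cv2.remap(w.astype(np.float32),np.full((1,100),u,np.float32),rr[None].astype(np.float32),cv2.INTER_LINEAR)[0]
        hi=np.median(pr[:15]);lo=np.median(pr[-25:]);o.append(((pr-lo)/(hi-lo)).sum()*.1-3)
    print(f,th,np.round(np.mean(o),3),np.round(np.std(o)/4,3))
E
```

```text
[np.float64(0.289), np.float64(1.154), np.float64(2.017)]
t 18.23 pos [0.6169 0.0678 0.1245] yawY -0.667 z [ 0.002 -0.007 -1.   ] F [1.39 0.61 0.32] M [ 0.05   0.067 -0.128] gap 0.0138 q [-0.08  0.6   1.31 -0.01  1.23  0.59]
(array([1.97, 1.66, 1.69, 1.82, 1.96, 1.99, 2.06, 1.84, 1.72]), 1.858)
j0 0.2 0.312 0.02
j1 0.2 0.311 0.02
j2 1.4 1.346 0.019
j3 1.887 1.682 0.03
j4 2.09 1.661 0.023
```

The plateau is reached: the jaw edge did not move from 1.89 to 2.08 rad. The slope matches the predicted 0.865 px/rad, so touch was at about 1.8 rad and the load is now about 4 N. I add 0.08 rad, then let go and rise.

jog_arm(rows=[[0,0,0,0,0,-0.04],[0,0,0,0,0,-0.08],[0,0,0,0,0,-0.08]])

```text
t: 18.73
position: [0.6169, 0.0678, 0.1245]
tcp_rot: [0.916, 0.402, -0.001, 0.003]
wrist_force: [0.6, -0.5, -0.8]
finger_gap: 0.0139
```

jog_arm(rows=[[0,0,0,0,0,0],[0,0,0,0,0,0],[0,0,0,0,0,0],[0,0,0,0,0,0],[0,0,0,0,0,0]], gripper=0.0)

```text
t: 19.15
position: [0.6169, 0.0678, 0.1245]
tcp_rot: [0.915, 0.402, -0.001, 0.003]
wrist_force: [0.0, -0.2, -0.3]
finger_gap: 0.0437
```

jog_arm(rows=[[0,0,0.01,0,0,0],[0,0,0.03,0,0,0],[0,0,0.06,0,0,0],[0,0,0.08,0,0,0],[0,0,0.08,0,0,0]])

```text
t: 19.57
position: [0.6185, 0.0677, 0.2101]
tcp_rot: [0.915, 0.403, 0.003, 0.005]
wrist_force: [0.2, 0.1, 0.6]
finger_gap: 0.0445
```

```bash
python3 jaw.py pics/j5.png
```

```text
t 19.57 pos [0.6185 0.0677 0.2101] yawY -0.742 z [ 0.01  -0.007 -1.   ] F [0.17 0.08 0.63] M [-0.071  0.066  0.051] gap 0.0445 q [-0.08  0.53  1.19 -0.01  1.41  0.67]
(array([1.99, 1.71, 1.72, 1.85, 2.03, 2.03, 2.06, 1.83, 1.77]), 1.888)
```

Now a drag test. I go back over the handle, using the half-turned wrist.

jog_arm(rows=[[-0.02,0.0024,0,0,0,-0.12],[-0.045,0.006,0,0,0,-0.24],[-0.07,0.009,0,0,0,-0.36],[-0.0945,0.0118,0,0,0,-0.48],[-0.0945,0.0118,0,0,0,-0.6]])

```text
t: 20.13
position: [0.5183, 0.0804, 0.203]
tcp_rot: [0.994, 0.112, -0.004, 0.002]
wrist_force: [-0.5, -0.4, 1.3]
finger_gap: 0.0438
```

jog_arm(rows=[[0,0,0,0,0,-0.12],[0,0,0,0,0,-0.24],[0,0,0,0,0,-0.36],[0,0,0,0,0,-0.385],[0,0,0,0,0,-0.385]])

```text
t: 20.55
position: [0.5179, 0.0804, 0.2021]
tcp_rot: [0.997, -0.08, -0.005, 0.002]
wrist_force: [-0.0, -0.4, -0.3]
finger_gap: 0.0438
```

```bash
python3 - <<'E'
from h import *
from st import st
st()
g=bot.get_image("top")[:,:,::-1].copy();cv2.imwrite("pics/top5.png",g)
g=cv2.cvtColor(g,cv2.COLOR_BGR2GRAY)
big=cv2.resize(g[155:185,230:255],None,fx=8,fy=8,interpolation=cv2.INTER_CUBIC)
cs=cv2.findContours((big<38).astype(np.uint8),0,1)[0];c=max(cs,key=cv2.contourArea);r=cv2.minAreaRect(c);b=cv2.boxPoints(r)/8+[229.56,154.56]
print(r,[plane("top",p,.161).round(4).tolist()[:2] for p in b])
S=bot.get_image("scene")[:,:,::-1].copy();T=bot.get_image("top")[:,:,::-1].copy()
o=np.zeros((500,800,3),np.uint8);o[:,:400]=cv2.resize(S[205:305,285:365],None,fx=5,fy=5);o[:,400:]=cv2.resize(T[145:245,200:280],None,fx=5,fy=5)
cv2.imwrite("pics/p5.png",o)
E
```

```text
t 20.55 pos [0.5179 0.0804 0.2021] yawY -1.731 z [-0.011 -0.002 -1.   ] F [-0.02 -0.41 -0.32] M [0.022 0.113 0.003] gap 0.0438 q [-0.07  0.33  1.51 -0.    1.31  1.66]
((173.1700439453125, 137.15988159179688), (206.26992797851562, 41.78083038330078), 86.76638793945312) [[0.6422, 0.042], [0.643, 0.0266], [0.565, 0.0226], [0.5643, 0.0379]]
```

View pics/p5.png

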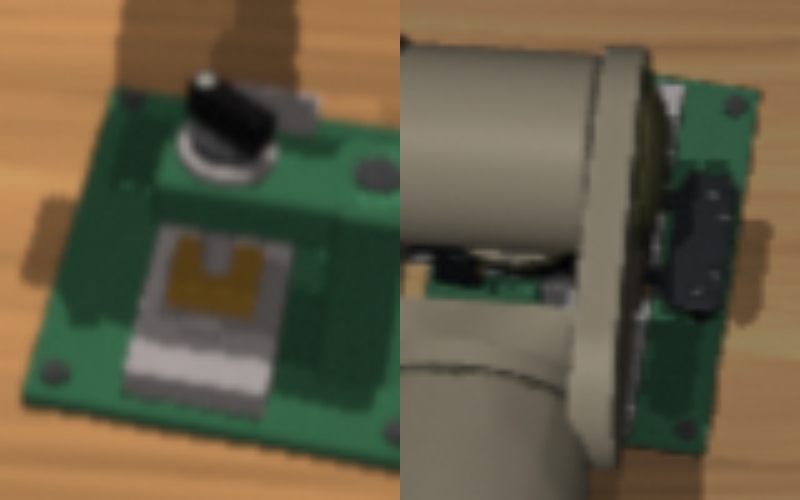

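The knob has turned, with its dot at (205,80) in the scene crop, and the jaw sits down on the blade with the tip showing at (205,325). I descend to the handle for the drag test.

jog_arm(rows=[[0.004,-0.0007,-0.03,0.002,-0.008,0],[0.006,-0.0007,-0.065,0.002,-0.011,0],[0.006,-0.0007,-0.1,0.002,-0.011,0],[0.006,-0.0007,-0.13,0.002,-0.011,0.004],[0.006,-0.0007,-0.15,0.002,-0.011,0.004]])

```text
t: 21.12
position: [0.5227, 0.0798, 0.0496]
tcp_rot: [0.997, -0.076, -0.001, 0.0]
wrist_force: [0.4, -0.2, 0.1]
finger_gap: 0.0438
```

jog_arm(rows=[[0,0,0,0,0,0],[0,0,0,0,0,0]])

```text
t: 21.28
position: [0.5221, 0.0798, 0.0491]
tcp_rot: [0.997, -0.076, -0.002, 0.0]
wrist_force: [0.0, 1.3, -0.1]
finger_gap: 0.0443
```

```bash
python3 st.py
```

```text
t 21.28 pos [0.5221 0.0798 0.0491] yawY -1.722 z [-0.005 -0.    -1.   ] F [ 0.01  1.25 -0.08] M [0.039 0.09  0.022] gap 0.0443 q [-0.07  0.51  1.68 -0.    0.96  1.65]
```

jog_arm(rows=[[0.001,0,-0.012,0,-0.005,-0.004],[0.001,0,-0.024,0,-0.005,-0.004],[0.001,0,-0.031,0,-0.005,-0.004],[0.001,0,-0.031,0,-0.005,-0.004],[0.001,0,-0.031,0,-0.005,-0.004]])

```text
t: 21.7
position: [0.5237, 0.0798, 0.019]
tcp_rot: [0.997, -0.077, 0.001, 0.0]
wrist_force: [-0.1, 0.2, -0.1]
finger_gap: 0.0438
```

jog_arm(rows=[[0,0,0,0,0,0],[0,0,0,0,0,0],[0,0,0,0,0,0],[0,0,0,0,0,0],[0,0,0,0,0,0]], gripper=-1, squeeze=12)

```text
t: 22.12
position: [0.5239, 0.0798, 0.0194]
tcp_rot: [0.997, -0.077, 0.001, -0.0]
wrist_force: [0.0, -0.6, 3.3]
finger_gap: 0.0178
```

jog_arm(rows=[[0,0,0,0,0,0],[0,0,0,0,0,0],[0,0,0,0,0,0]])

```text
t: 22.37
position: [0.5239, 0.0797, 0.0194]
tcp_rot: [0.997, -0.077, 0.001, 0.0]
wrist_force: [0.4, 0.2, 1.0]
finger_gap: 0.0175
```

```bash
python3 st.py
```

```text
t 22.37 pos [0.5239 0.0797 0.0194] yawY -1.726 z [ 0.002 -0.    -1.   ] F [0.42 0.2  1.  ] M [-0.015  0.157 -0.053] gap 0.0175 q [-0.07  0.56  1.7  -0.    0.88  1.66]
```

jog_arm(rows=[[-0.0007,0.0001,0,0,0,0],[-0.0014,0.0002,0,0,0,0]])

```text
t: 22.53
position: [0.5231, 0.0798, 0.0194]
tcp_rot: [0.997, -0.077, 0.002, 0.0]
wrist_force: [4.9, -0.4, -2.7]
finger_gap: 0.018
```

jog_arm(rows=[[-0.0008,0.0001,0,0,0,0]])

```text
t: 22.62
position: [0.5227, 0.0798, 0.0195]
tcp_rot: [0.997, -0.077, 0.002, 0.0]
wrist_force: [4.1, -1.0, -2.4]
finger_gap: 0.0179
```

jog_arm(rows=[[-0.0008,0.0001,0,0,0,0]])

```text
t: 22.7
position: [0.5222, 0.0799, 0.0194]
tcp_rot: [0.997, -0.077, 0.003, 0.0]
wrist_force: [5.0, -1.2, -2.4]
finger_gap: 0.0179
```

jog_arm(rows=[[-0.0008,0.0001,0,0,0,0]])

```text
t: 22.78
position: [0.5215, 0.0799, 0.0194]
tcp_rot: [0.997, -0.077, 0.003, 0.0]
wrist_force: [4.5, -0.8, -3.5]
finger_gap: 0.0178
```

jog_arm(rows=[[-0.0008,0.0001,0,0,0,0]])

```text
t: 22.87
position: [0.5208, 0.08, 0.0194]
tcp_rot: [0.997, -0.077, 0.003, 0.0]
wrist_force: [4.5, -0.6, -3.8]
finger_gap: 0.018
```

```bash
python3 st.py
```

```text
t 22.87 pos [0.5208 0.08   0.0194] yawY -1.726 z [ 0.007 -0.001 -1.   ] F [ 4.55 -0.58 -3.84] M [-0.042 -0.424  0.037] gap 0.018 q [-0.07  0.55  1.71 -0.    0.87  1.66]
```

The gauge slid steadily at about 4.5 N of pull. A parasitic lift of about 3 N adds to that, so the load is about 5–7 N, in agreement with the jaw-edge estimate of about 5 N. It is within range, so I release and withdraw.

jog_arm(rows=[[0,0,-0.0006,0,0.005,0],[0,0,-0.001,0,0.007,0],[0,0,-0.001,0,0.007,0]])

```text
t: 23.12
position: [0.5205, 0.08, 0.0193]
tcp_rot: [0.997, -0.077, -0.001, 0.0]
wrist_force: [-2.4, -1.0, 10.4]
finger_gap: 0.0179
```

jog_arm(rows=[[0,0,0,0,0,0],[0,0,0,0,0,0],[0,0,0,0,0,0],[0,0,0,0,0,0],[0,0,0,0,0,0]], gripper=0.0)

```text
t: 23.53
position: [0.5203, 0.0801, 0.0192]
tcp_rot: [0.997, -0.077, -0.001, 0.0]
wrist_force: [0.0, 0.1, -0.9]
finger_gap: 0.0437
```

jog_arm(rows=[[0,0,0.005,0,0,0],[0,0,0.03,0,0,0],[0,0,0.065,0,0,0],[0,0,0.1,0,0,0],[0,0,0.14,0,0,0]])

```text
t: 23.95
position: [0.5194, 0.0802, 0.1604]
tcp_rot: [0.997, -0.077, -0.002, 0.0]
wrist_force: [0.4, -0.0, -0.3]
finger_gap: 0.0442
```

jog_arm(rows=[[0,0,0.04,0,0,0],[-0.02,0.0,0.08,0,0,0],[-0.06,0.0,0.1,0,0,0],[-0.1,0.0,0.1,0,0,0],[-0.14,0.0,0.1,0,0,0]])

```text
t: 24.37
position: [0.3796, 0.0802, 0.2615]
tcp_rot: [0.997, -0.077, -0.001, 0.0]
wrist_force: [0.4, 0.3, 0.3]
finger_gap: 0.044
```

jog_arm(rows=[[0,-0.04,0,0,0,0],[0,-0.08,0,0,0,0],[0,-0.12,0,0,0,0],[0,-0.16,0,0,0,0],[0,-0.2,0,0,0,0]])

```text
t: 24.78
position: [0.379, -0.1216, 0.2621]
tcp_rot: [0.997, -0.077, -0.0, 0.001]
wrist_force: [0.8, -0.0, -0.6]
finger_gap: 0.0441
```

```bash
python3 - <<'E'
from jaw import *
from st import st
st();print(jaw("pics/fin_s.png"))
S=cv2.imread("pics/fin_s.png");T=bot.get_image("top")[:,:,::-1].copy()
a=-.155
for c in blobs(T,(100,120,40),(125,255,255),(190,150,290,260)):
    r=cv2.minAreaRect(c);w=plane("top",r[0],.056);print("handle in press",(Rp.T@(w[:2]-t)).round(4),r)
o=np.zeros((500,800,3),np.uint8);o[:,:400]=cv2.resize(S[205:305,285:365],None,fx=5,fy=5);o[:,400:]=cv2.resize(T[145:245,200:280],None,fx=5,fy=5)
cv2.imwrite("pics/p6.png",o)
E
```

```text
t 24.78 pos [ 0.379  -0.1216  0.2621] yawY -1.725 z [-0.001 -0.001 -1.   ] F [ 0.83 -0.03 -0.62] M [0.09  0.176 0.026] gap 0.0441 q [-0.61 -0.01  1.75 -0.    1.4   1.12]
(array([2.03, 1.67, 1.7 , 1.81, 1.99, 1.98, 2.  , 1.84, 1.75]), 1.864)
handle in press [-0.098  -0.0027] ((238.7026824951172, 205.78379821777344), (5.260767459869385, 15.124707221984863), 9.462322235107422)
```

View pics/p6.png

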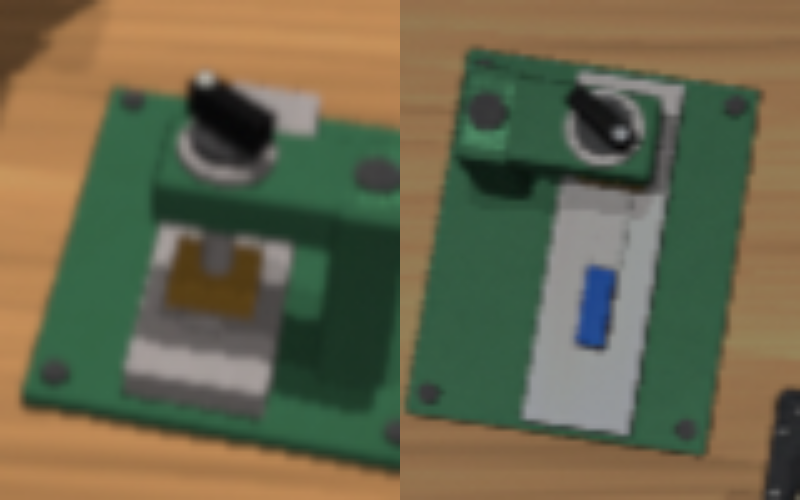

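The handle is at press x −98 mm, so the tip is at about +27 mm, and it lies straight on the bed. One last numeric check of the knob angle, with the view now clear.

```bash
python3 - <<'E'
from h import *
for f in("pics/top0.png",None):
    T=cv2.imread(f) if f else bot.get_image("top")[:,:,::-1].copy()
    g=cv2.cvtColor(T,cv2.COLOR_BGR2GRAY)
    big=cv2.resize(g[155:177,230:255],None,fx=8,fy=8,interpolation=cv2.INTER_CUBIC)
    for th in(32,38,45):
        c=max(cv2.findContours((big<th).astype(np.uint8),0,1)[0],key=cv2.contourArea)
        b=[plane("top",p,.161)[:2] for p in cv2.boxPoints(cv2.minAreaRect(c))/8+[229.56,154.56]]
        e=max((b[1]-b[0],b[2]-b[1]),key=np.linalg.norm);print(f,th,np.round(np.arctan2(e[1],e[0])%np.pi,3),np.linalg.norm(e).round(3))
E
```

```text
pics/top0.png 32 2.781 0.044
pics/top0.png 38 2.786 0.045
pics/top0.png 45 2.802 0.046
None 32 0.779 0.047
None 38 0.832 0.048
None 45 0.818 0.049
```

```bash
python3 -c "
from cell import bot
print(bot.finish_job())"
```

```text
the job is handed in; nothing more can be done
None
```

I laid the blue gauge on the bed, slid it under the jaw and let go. I then turned the knob clockwise to about 2.16 rad, withdrew and handed the job in at about 25 s. No verdict was reported.

- **Position:** the last picture puts the handle at press x −98 mm, y −3 mm, so the tip is about 27 mm past the nip. It lies straight on the bed, and the tip shows behind the jaw.
- **Jaw load:** the jaw's lower edge stopped dropping at about 1.8 rad, which puts the load at about 5 N. The knob angle seen in the image changed by 1.98 rad, against 1.96 rad turned by the hand.
- **Drag test:** the blade slid steadily at about 4.5 N, more than the 3 N asked for. The grip was also lifting by about 3 N, which makes this reading less certain; I read the load from it as 5–7 N. Both estimates are inside the 3–10 N range, and I left the screw there. The test drew the gauge out about 3 mm.
- **What went wrong:** the first two grips on the gauge closed on nothing. The fingers really end about 19 mm above the reported TCP; I found this in the pictures and allowed for it from then on.
- **Bystanders:** I never gripped anything but the gauge and the knob. I did not measure the bystanders' positions at the end.

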